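# Point out the cut in a padlock shackle under the exhibit lamp

## Task

Switch the gooseneck lamp on at its rocker, then point out to the camera the cut in the padlock's shackle: with the fingers pointing down, hold the fingertips about two centimetres above the gap, centred over it, for three seconds. Then switch the lamp off again. The exhibits in the tray are evidence: do not touch or shift any of them, do not turn the dimmer, and end with the hand clear.

Things in the scene. Friction and masses are not known exactly. Their poses are not given: they have to be found in the camera images.
- lamp_box: Gooseneck LED lamp: fixed white box 200 (x) x 130 (y) x 65 mm high, left or right of the tray; origin at the centre of its underside on the bench. On top of its -x end, towards the robot: black rocker on the +y half, round dimmer on the -y half, 56 mm apart. Two goosenecks rise from the rear corners (x = 75 mm) to 175 mm above the bench; the lamp heads reach 125 mm to either side.
- lamp_rocker (a joint): Lamp rocker, rad: 0 = off (as it starts), 0.35 = on; stiff, stays where pushed. 40 mm long along the box's x, 24 wide; pivot at x = -62, y = 22, z = 71 mm of the box. Near end (bar mark) switches on, far end (ring mark) off. The end to press stands up: pushed down 13 mm from the pivot it takes about 4 N and sinks 4.5 mm to a firm stop, face level. Bezel round it 70 mm above the bench.
- rocker_on (a point): Point on the face of the rocker's near half (bar mark), 13 mm from the pivot; press here to switch on. About 79 mm above the bench when off, 75 mm when on.
- rocker_off (a point): Point on the face of the rocker's far half (ring mark), 13 mm from the pivot; press here to switch off. About 79 mm above the bench when on, 75 mm when off.
- dimmer_mark (a point): White line on top of the dimmer, a black knob 33 mm wide and 17 mm tall on the panel, 62 mm before the box's centre (-x) and 34 mm to -y of it; the point is 12 mm from its axis, 82 mm above the bench. It turns easily; leave it as set.
- tray: Grey evidence tray lined with white paper, 280 (x) x 330 (y) mm, fixed, origin at the centre of its underside on the bench; floor 4 mm and rim 16 mm above the bench.
- cut_padlock: The cut padlock, loose, lying flat in the tray at any yaw: laminated steel body 48 x 52 x 26 mm thick, dark shackle 9 mm thick, 100 mm long over all, body at -x, shackle bow at +x. Origin under the middle of the whole on the tray floor (4 mm above the bench), z up. A piece is cropped out of the shackle's +y leg.
- shackle_cut (a point): Middle of the gap in the cut padlock's shackle, 14 mm along x and 17 mm along y from the padlock's origin, on the axis of the leg, 17 mm above the bench. The gap is 14 mm long; the shackle beside it reaches 21.5 mm and the padlock's body, whose edge is 16 mm away, 30 mm above the bench.
- whole_padlock: A second padlock of the same make with its shackle whole, loose, lying flat in the tray; same size and same frame. The two padlocks lie side by side in the robot's half of the tray, either way round. Leave it alone.
- lock_cylinder: Brass profile lock cylinder, loose, lying in the far half of the tray: 62 mm long along its y, 35 mm wide, 17 mm high, origin on the tray floor under its round barrel. Leave it alone.
- chisel: Cold chisel, dark steel, loose, lying in the far half of the tray: 152 mm long along its y, blade 25 mm wide at the -y end, 16 mm high, origin on the tray floor near its middle. Leave it alone.
Not all that is in view belongs to the job. What is shaped like the cut_padlock but orange or red is not meant.

How it is judged:
On the way, in this order (a step that is already met when the one before it is completed fails the run):
1. the lamp is switched on (value of joint lamp_rocker above 0.28 rad), for 0.2 s.
2. with the lamp on, the fingers point down at the cut and stay above it, within 16 mm sideways, for two seconds (value of joint lamp_rocker above 0.28 rad and horizontal distance between the grasp point and shackle_cut below 0.016 m and z of the grasp point in the frame of shackle_cut between 0.018 and 0.07 m and angle between the grasp point's own z axis and vertical above 2.35 rad), for 2 s.
3. the lamp is switched off again (value of joint lamp_rocker below 0.07 rad), for 0.2 s.
At the end, for the whole second after the job is handed in: The lamp is off again (rocker below 0.07 rad) after the pointing; every exhibit within 5 mm of where it lay, the dimmer mark within 4 mm. Pointing: lamp on, tool point within 16 mm sideways of the gap and 18 to 70 mm above it, tool within 45 degrees of straight down, for 2 s (value of joint lamp_rocker below 0.07 rad and distance of each of cut_padlock, whole_padlock, lock_cylinder, chisel from where it was at the start of the episode below 0.005 m and distance of dimmer_mark from where it was at the start of the episode below 0.004 m); the robot touches nothing.
It fails at once if an exhibit is touched by the robot (contact force between any of the fingers, the arm and cut_padlock above 0.3 N or contact force between any of the fingers, the arm and whole_padlock above 0.3 N or contact force between any of the fingers, the arm and lock_cylinder above 0.3 N or contact force between any of the fingers, the arm and chisel above 0.3 N).
It fails at once if an exhibit is shifted or lifted (distance of any of cut_padlock, whole_padlock, lock_cylinder, chisel from where it was at the start of the episode above 0.006 m).
It fails at once if the dimmer is turned (distance of dimmer_mark from where it was at the start of the episode above 0.004 m).
It also fails if it takes over 64 s, if anything falls off the work surface, if the arm or the gripper's body presses on something with over 40 N, if the wrist force passes 120 N, or if a joint passes its speed limit or range.

## Robot

A 7-joint arm with a two-finger parallel gripper is mounted at the origin on the work surface. World frame = base frame: x ahead of the robot, y to its left, z up, the work surface at z = 0. Lengths are in m, angles in rad, forces in N, time in s.
With the tool pointing down it reaches from about 0.4 to 0.85 m from the base axis. Payload 4.5 kg.
Tool frame: the origin (TCP) lies between the finger pads, 19 mm behind the fingertips; this is the grasp point; z points along the fingers, y is the line along which they close (so a half turn about z gives the same grasp; the last joint's range is limited). The gripper opens to 88 mm and grips with 3 to 60 N. Pads are 18 mm wide; open, the fingers measure 123 mm over their backs; the gripper's body (75 mm by 187 mm) begins 45 mm behind the grasp point.
Start: joints at [1.175, 0.689, -0.195, 1.565, 0.157, 0.902, -0.215], TCP at [0.26, -0.568, 0.257] pointing down, gripper open.
Joint ranges: [-3.01, 3.01], [-0.46, 2.08], [-1.47, 1.51], [0.13, 2.56], [-1, 4.14], [0.04, 2.09], [-2.66, 2.66]. Speed limits (rad/s): [2.57, 2.57, 3.14, 3.14, 3.14, 3.14, 3.14].

## Interface

Orientations are given as a unit quaternion [x, y, z, w].
In Python, from plant import r gives the robot as it stands. The module is installed in compiled form; this text tells all that it offers.
- The arm moves only by the tool step_arm, never from a script. Its argument "increments" is a list of rows, each a list of 2 entries, a list of its own where there are three numbers: the shift along the world's x, y, z in cm, then the turn, a rotation vector about the world's x, y, z in degrees. A call has exactly 10 rows; each row shifts and turns the commanded pose from where the row before left it; what a row does not reach is not made up. A row lasts 1/10 s, in which the tool goes at most 50 mm and 8.59 degrees, less where a joint would pass 70% of its speed; a pose out of reach is approached as far as the arm can. A call is refused whole if a number of a shift passes 5 or a number of a turn 8.59, either way. A call with a gripper value outside its range is refused whole. "fingers" is the opening, from 0 (shut) to 1 (fully open), set as the call begins (left out, the last holds). The fingers move at their own pace and stop on an object; "grip_force" is the grip in N (left out, the last holds). Time passes only in rows, so rows that do not move let the fingers close, or fill a call up. It gives the time, the measured TCP pose, the force, the opening and the grip force at its end, in the units of the state.
- r.get_state(): the state, without advancing time (a new reading comes with each control period).
- r.snapshot(name): name is "scene" or "top" or "wrist"; returns (picture, depth): 420x560x3 uint8, red, green, blue; 420x560 float32, m along the optical axis (not along the pixel's ray), 0 where there is no reading.
- r.calibration(name): a dict with "fov_y" (degrees; the focal length in pixels is half the picture's height over the tangent of half this angle, whatever the lens; pixels are square), "cx", "cy" (the principal point, pixels), "k1" (the pictures are not rectified: a ray, as slopes to the right and down, at radius r is drawn at 1 + k1 r^2 times it, then the intrinsics apply), "R" (3x3) and "t" (3): a world point X has camera coordinates R X + t. Camera axes: x right, y down, z forward; pixel columns grow to the right and rows downward; lengths in m; the calibration is good to about 2 mm. A picture is of the moment at which its call begins: read the wrist's pose just before it. calibration takes no time and is no camera call; for the wrist camera it gives the pose at the moment of the call.
- r.finish_job(): hands the job in; it is judged then, once.
The state is a dict: "clock": time; "q": joint angles; "qd": joint speeds; "joint_torque": joint torques, N m; "tool_pos": TCP position; "eef_rot": TCP orientation; "contact_force": force on the tool from outside, world axes, zero at the start; "moment": the same for the moment, N m; "opening": opening from 0.0 (shut) to 1.0 (fully open); "finger_force": force on a finger pad.
Only numpy, scipy, OpenCV 4.12 (cv2) and the standard library are available. Lean on these libraries where they do the work, as an engineer would, in place of code of your own. Each camera call takes 0.05 s, during which the arm holds its last target. There are 200 camera calls.

## Working session

There is one attempt and no reset: what is moved stays moved. The work goes in short steps, Python scripts to look and compute and a tool call to move; the robot and the scene stay as the last step left them, time stands still between calls to the robot, and variables do not carry over. Pictures are saved under pics/ and viewed, at most 10 in all, crops included, and the job is handed in when it is done.

Besides the shell and the picture viewer there is one more tool, called after "Request:" by a JSON object that holds its "method" and its "body". step_arm: Moves the arm, as the interface text tells. Its arguments: {"type":"object","properties":{"increments":{"type":"array","items":{"type":"array"}},"fingers":{"type":"number"},"grip_force":{"type":"number"}},"required":["increments"]}

```bash
mkdir -p pics; cat > h.py <<'E'
import numpy as np, cv2
from plant import r
def snap(n,f):
    c=r.calibration(n); p,d=r.snapshot(n); cv2.imwrite('pics/'+f+'.png',p[:,:,::-1]); np.savez('pics/'+f,p=p,d=d,R=c['R'],t=c['t'],k=[c['fov_y'],c['cx'],c['cy'],c['k1']])
    return p,d
def world(f,uv,z=None):
    a=np.load('pics/'+f+'.npz'); fov,cx,cy,k1=a['k']; F=210/np.tan(np.radians(fov/2))
    uv=np.atleast_2d(uv).astype(float)
    q=cv2.undistortPoints(uv.reshape(-1,1,2),np.array([[F,0,cx],[0,F,cy],[0,0,1]]),np.array([k1,0,0,0.])).reshape(-1,2)
    ray=np.c_[q,np.ones(len(q))]; R=a['R'];t=a['t']; C=-R.T@t; w=ray@R
    if z is None: s=a['d'][uv[:,1].round().astype(int),uv[:,0].round().astype(int)]
    else: s=(z-C[2])/w[:,2]
    return C+w*s[:,None]
E
python3 -c "
from h import *
for n in('top','scene'): snap(n,n+'1')
s=r.get_state();print(s['clock'],s['tool_pos'],s['eef_rot'],s['opening'],s['contact_force'])
print({n:r.calibration(n) for n in('top','wrist')})"
```

```text
0.1 [ 0.26017932 -0.56770115  0.25672775] [ 9.76990211e-01  2.13282672e-01 -2.29666923e-04 -7.59517854e-04] 1.0030938880696956 [ 0.03952199  0.25127917 -0.00908994]
{'top': {'fov_y': 47.45676405813457, 'cx': 280.77735227829083, 'cy': 209.73634446235744, 'k1': -0.11998662107854645, 'R': array([[-0.01429277, -0.99967429, -0.02114332],
       [-0.99668813,  0.01593664, -0.07974199],
       [ 0.08005297,  0.01993356, -0.99659128]]), 't': array([-0.0537238 ,  0.50254224,  1.38513333])}, 'wrist': {'fov_y': 62.14253314990425, 'cx': 275.90422259341074, 'cy': 209.14426365765186, 'k1': -0.02395723391520458, 'R': array([[ 0.41650859, -0.90912924, -0.00214718],
       [-0.86899921, -0.39881517,  0.29289389],
       [-0.26713473, -0.12012693, -0.95614254]]), 't': array([-0.62281099, -0.03950917,  0.39043063])}}
```

View pics/top1.png

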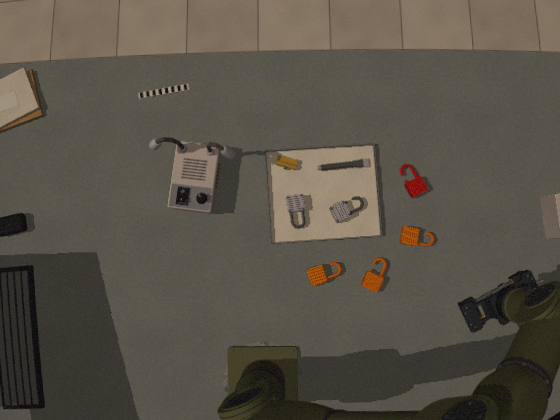

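View pics/scene1.png

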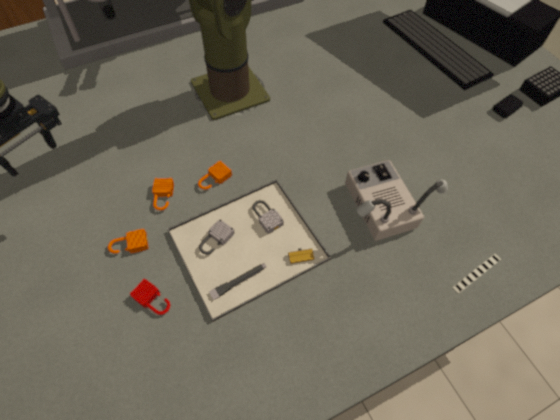

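The top view shows the lamp at about (193,180), with the rocker at (183,195) and the dimmer at (201,198). The grey padlocks are at (296,210) and (348,208); the orange and red ones are decoys. I'll zoom in on the padlocks and the lamp.

```bash
python3 -c "
from h import *
p=cv2.imread('pics/top1.png')
a=cv2.resize(p[165:225,160:225],None,fx=6,fy=6,interpolation=2)[:360,:390]
b=cv2.resize(p[185:235,280:375],None,fx=8,fy=8,interpolation=2)
c=np.zeros((600,800,3),np.uint8); c[:400,:760]=b; 
c[400:600,:325]=cv2.resize(p[177:217,160:225],None,fx=5,fy=5,interpolation=2)
cv2.imwrite('pics/crop1.png',c)
for n,uv in dict(rock=(183,195),dim=(201,198),tray=(300,180),lockA=(296,200),lockB=(343,210)).items(): print(n,world('top1',uv))
"
```

```text
rock [[0.54386956 0.21630749 0.07549243]]
dim [[0.53367665 0.16315062 0.0815938 ]]
tray [[ 0.38922598 -0.08932577  1.41934962]]
lockA [[ 0.52909307 -0.10647379  0.02556539]]
lockB [[ 0.49702622 -0.24278948  0.03166467]]
```

View pics/crop1.png

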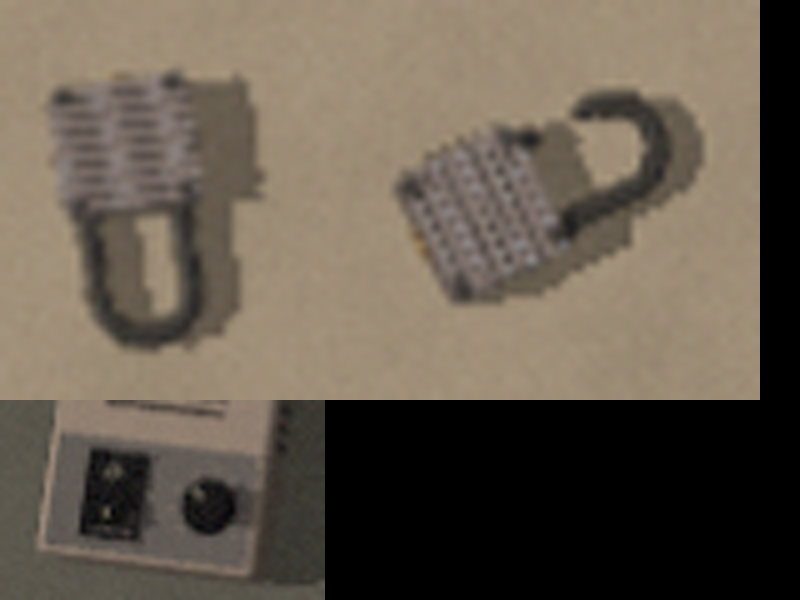

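```bash
python3 -c "
from h import *
f=lambda u,v:(u/8+280,v/8+185)
g=lambda u,v:(u/5+160,(v-400)/5+177)
print('stub,end,gap',world('top1',[f(525,138),f(585,108),f(556,122)],.017))
print('body centre',world('top1',f(484,215),.03))
print('box front edge',world('top1',[g(40,548),g(255,575)],.065))
print('rocker corners',world('top1',[g(92,448),g(150,453),g(140,542),g(82,533)],.075), 'dim',world('top1',g(208,506),.082))
"
```

```text
stub,end,gap [[ 0.52094802 -0.25273031  0.017     ]
 [ 0.53170697 -0.27518305  0.017     ]
 [ 0.52668934 -0.26432893  0.017     ]]
body centre [[ 0.49179128 -0.23554192  0.03      ]]
box front edge [[0.51227114 0.26246625 0.065     ]
 [0.49471406 0.1374172  0.065     ]]
rocker corners [[0.56838064 0.22989632 0.075     ]
 [0.56484494 0.19620542 0.075     ]
 [0.51384073 0.20186467 0.075     ]
 [0.51956241 0.2354768  0.075     ]] dim [[0.53303284 0.16135577 0.082     ]]
```

Request:
{"method": "step_arm", "body": {"increments": [[[3,3,0],[0,0,-3.3]],[[3,3,0],[0,0,-3.3]],[[3,3,0],[0,0,-3.3]],[[3,3,0],[0,0,-3.3]],[[3,3,0],[0,0,-3.3]],[[2,4,0],[0,0,-3.3]],[[1,4,0],[0,0,-3.3]],[[1,4,0],[0,0,-3.3]],[[1,4,0],[0,0,-3.3]],[[0,4,0],[0,0,-3.3]]], "fingers": 0}}

```text
clock: 1.1
tool_pos: [0.4617, -0.216, 0.2572]
eef_rot: [0.997, -0.074, 0.001, -0.0]
contact_force: [1.1, 0.4, 0.0]
opening: 0.114
finger_force: 0.0
```

```bash
python3 -c "
from h import *
snap('wrist','w1')"
```

```text
(no output)
```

View pics/w1.png

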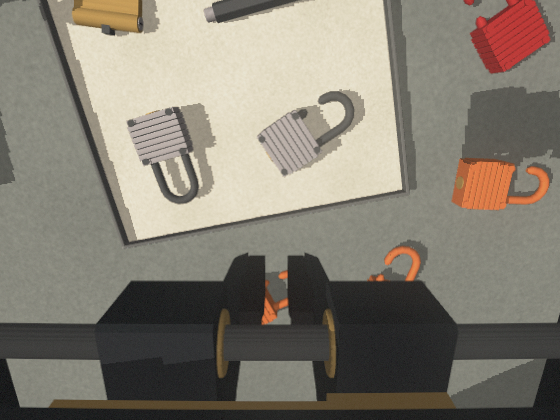

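Request:
{"method": "step_arm", "body": {"increments": [[[0,4.5,0],[0,0,0]],[[0,4.5,0],[0,0,0]],[[0,4.5,0],[0,0,0]],[[0,4.5,0],[0,0,0]],[[0,4.5,0],[0,0,0]],[[0,4.5,0],[0,0,0]],[[0,4.5,0],[0,0,0]],[[0.5,4.5,0],[0,0,0]],[[0.5,4,0],[0,0,0]],[[0.5,3,0],[0,0,0]]]}}

```text
clock: 2.15
tool_pos: [0.475, 0.215, 0.2572]
eef_rot: [0.997, -0.071, -0.0, -0.0]
contact_force: [0.3, 0.1, -0.1]
opening: -0.0
finger_force: 0.0
```

The wrist view shows the cut padlock at (300,140). Its cut +y leg has a stub at about (303,113) and a free end at about (322,100), so the gap's middle is near (312,106). Next is the lamp.

```bash
python3 -c "
from h import *
print(world('w1',[(304,112),(322,100),(313,106)],.017))
snap('wrist','w2')"
```

```text
[[ 0.52383495 -0.25257086  0.017     ]
 [ 0.53280301 -0.27198209  0.017     ]
 [ 0.52833699 -0.26231911  0.017     ]]
```

View pics/w2.png

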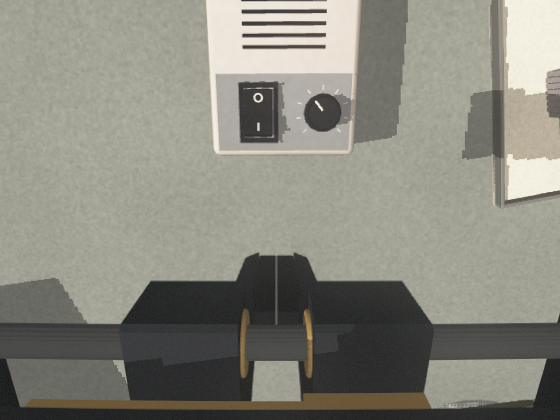

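The rocker's bezel spans (239,82) to (278,142), with the ring at (258,98), the bar at (258,127) and the dimmer centre at (323,111).

```bash
python3 -c "
from h import *
print(world('w2',[(239.5,82),(278,82),(278,142),(240,143)],.07).mean(0)); print(world('w2',[(258,98),(258,127),(259,112)],.077));print(world('w2',(323,111),.082))
print(world('w2',[(217,152),(353,152)],.065))
print(r.get_state()['tool_pos'])"
```

```text
[0.54368225 0.22164514 0.07      ]
[[0.5559515  0.22010376 0.077     ]
 [0.53237152 0.22384583 0.077     ]
 [0.54457579 0.22104727 0.077     ]]
[[0.53787558 0.16770259 0.082     ]]
[[0.51500814 0.26513062 0.065     ]
 [0.49736296 0.14222494 0.065     ]]
[0.47571536 0.22080355 0.25720758]
```

Request:
{"method": "step_arm", "body": {"increments": [[[1.5,0,-2],[0,0,0]],[[1.5,0,-2],[0,0,0]],[[1.5,0,-2],[0,0,0]],[[0.9,0,-2],[0,0,0]],[[0,0,-2],[0,0,0]],[[0,0,-2],[0,0,0]],[[0,0,-1.5],[0,0,0]],[[0,0,-1],[0,0,0]],[[0,0,0],[0,0,0]],[[0,0,0],[0,0,0]]]}}

```text
clock: 3.2
tool_pos: [0.5297, 0.2117, 0.1127]
eef_rot: [0.997, -0.073, 0.0, 0.0]
contact_force: [-0.3, -0.0, 0.6]
opening: 0.008
finger_force: 0.0
```

Request:
{"method": "step_arm", "body": {"increments": [[[0,0.4,0],[0,0,0]],[[0,0.3,0],[0,0,0]],[[0,0,-0.5],[0,0,0]],[[0,0,-0.4],[0,0,0]],[[0,0,-0.3],[0,0,0]],[[0,0,-0.3],[0,0,0]],[[0,0,-0.2],[0,0,0]],[[0,0,-0.2],[0,0,0]],[[0,0,0],[0,0,0]],[[0,0,0],[0,0,0]]]}}

```text
clock: 4.2
tool_pos: [0.5287, 0.2188, 0.0941]
eef_rot: [0.997, -0.073, -0.001, 0.0]
contact_force: [-4.5, 0.2, 10.5]
opening: 0.007
finger_force: 5.3
```

```bash
python3 -c "
from h import *
s=r.get_state();print(s['tool_pos'],s['contact_force'],s['moment'])"
```

```text
[0.52868197 0.2188334  0.09410033] [-4.52415474  0.18942551 10.50011751] [0.02299587 1.04918483 0.01818955]
```

Pressed to the stop: 10.5 N with the tips at 75 mm. I'll lift and check.

Request:
{"method": "step_arm", "body": {"increments": [[[0,0,1],[0,0,0]],[[0,0,2],[0,0,0]],[[0,0,2],[0,0,0]],[[-1,0,2],[0,0,0]],[[-1,0,2],[0,0,0]],[[-2,0,2],[0,0,0]],[[-1.5,0,2],[0,0,0]],[[0,0,2],[0,0,0]],[[0,0,0],[0,0,0]],[[0,0,0],[0,0,0]]]}}

```text
clock: 5.2
tool_pos: [0.4753, 0.2188, 0.2436]
eef_rot: [0.997, -0.073, 0.001, -0.0]
contact_force: [0.6, 0.0, 0.9]
opening: 0.001
finger_force: 0.0
```

```bash
python3 -c "
from h import *
p,d=snap('wrist','w3')
a=cv2.imread('pics/w2.png');b=cv2.imread('pics/w3.png')
cv2.imwrite('pics/c3.png',np.hstack([cv2.resize(x[60:170,200:370],None,fx=2.3,fy=2.3,interpolation=2) for x in(a,b)]))
print(r.get_state()['tool_pos'])
P=world('w3',[(u,v) for v in range(60,170,2) for u in range(200,300,2)])
e=np.array([.990,-.139]);n=np.array([.139,.990]);q=P[:,:2]-[.543,.2185];x=q@e;y=q@n
for k in range(-26,27,4):
  m=(abs(x-k/1000)<.002)&(abs(y)<.008); print(k,m.sum(),P[m,2].mean().round(4))"
```

```text
[0.47485054 0.21855577 0.24298677]
-26 20 0.0673
-22 19 0.0695
-18 24 0.0746
-14 21 0.0748
-10 18 0.0749
-6 27 0.0746
-2 18 0.0748
2 27 0.0753
6 22 0.0774
10 28 0.0787
14 30 0.0801
18 19 0.0791
22 28 0.0682
26 19 0.0677
```

View pics/c3.png

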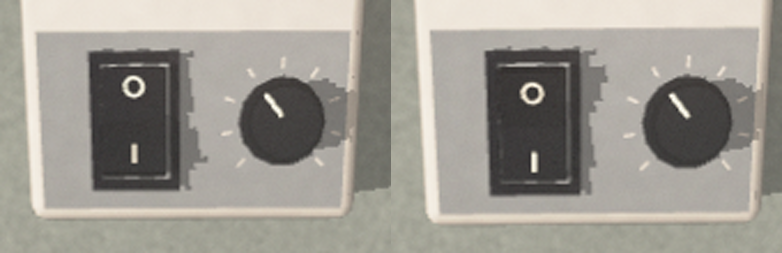

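The rocker profile is level at 75 mm on the near half and raised on the far half, so the lamp is on and the dimmer is unchanged. Now to the gap at (0.528, -0.263).

Request:
{"method": "step_arm", "body": {"increments": [[[0,-4.5,0],[0,0,0]],[[0,-4.5,0],[0,0,0]],[[0,-4.5,0],[0,0,0]],[[0.5,-4.5,0],[0,0,0]],[[0.5,-4.5,0],[0,0,0]],[[0.5,-4.5,0],[0,0,0]],[[1,-4.5,0],[0,0,0]],[[1,-4.5,0],[0,0,0]],[[1,-4.5,0],[0,0,0]],[[0.8,-4,0],[0,0,0]]]}}

```text
clock: 6.25
tool_pos: [0.5272, -0.2291, 0.242]
eef_rot: [0.997, -0.074, -0.001, 0.0]
contact_force: [0.6, 0.3, 0.3]
opening: 0.004
finger_force: 0.0
```

Request:
{"method": "step_arm", "body": {"increments": [[[0,-2,-2],[0,0,0]],[[0,-1.7,-2],[0,0,0]],[[0,0,-2],[0,0,0]],[[0,0,-2],[0,0,0]],[[0,0,-2],[0,0,0]],[[0,0,-1],[0,0,0]],[[0,0,0],[0,0,0]],[[0,0,0],[0,0,0]],[[0,0,0],[0,0,0]],[[0,0,0],[0,0,0]]]}}

```text
clock: 7.25
tool_pos: [0.528, -0.2634, 0.1344]
eef_rot: [0.997, -0.073, 0.001, 0.0]
contact_force: [1.2, 0.2, 0.3]
opening: 0.003
finger_force: 0.0
```

```bash
python3 -c "
from h import *
snap('wrist','w4');print(r.get_state()['tool_pos'])"
```

```text
[ 0.52796597 -0.26334322  0.13426918]
```

View pics/w4.png

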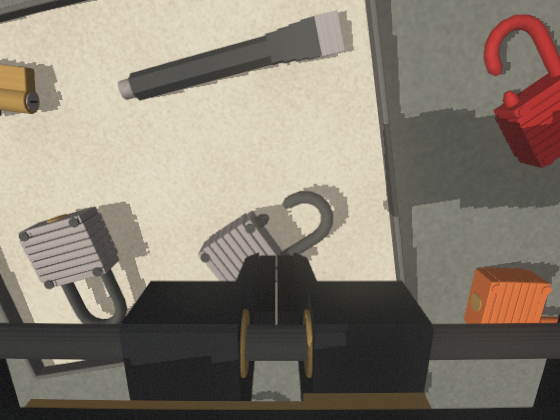

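The gap is seen ahead of the fingertips, between the stub at (263,219) and the free end at (287,203).

```bash
python3 -c "
from h import *
print(world('w4',[(264,219),(287,203),(275.5,211)],.017))"
```

```text
[[ 0.52310517 -0.25245957  0.017     ]
 [ 0.53280907 -0.27096277  0.017     ]
 [ 0.52799121 -0.2617761   0.017     ]]
```

Request:
{"method": "step_arm", "body": {"increments": [[[0.1,0,-1.5],[0,0,0]],[[0,0,-1.5],[0,0,0]],[[0,0,-1.5],[0,0,0]],[[0,0,-1.3],[0,0,0]],[[0,0,-1],[0,0,0]],[[0,0,-0.5],[0,0,0]],[[0,0,-0.3],[0,0,0]],[[0,0,0],[0,0,0]],[[0,0,0],[0,0,0]],[[0,0,0],[0,0,0]]]}}

```text
clock: 8.3
tool_pos: [0.5288, -0.2634, 0.058]
eef_rot: [0.997, -0.073, 0.001, 0.0]
contact_force: [-0.6, -0.1, -0.3]
opening: 0.005
finger_force: 0.0
```

Request:
{"method": "step_arm", "body": {"increments": [[[0,0,0],[0,0,0]],[[0,0,0],[0,0,0]],[[0,0,0],[0,0,0]],[[0,0,0],[0,0,0]],[[0,0,0],[0,0,0]],[[0,0,0],[0,0,0]],[[0,0,0],[0,0,0]],[[0,0,0],[0,0,0]],[[0,0,0],[0,0,0]],[[0,0,0],[0,0,0]]]}}

```text
clock: 9.3
tool_pos: [0.5284, -0.2631, 0.0574]
eef_rot: [0.997, -0.073, -0.0, 0.0]
contact_force: [-0.9, 0.2, 0.4]
opening: 0.004
finger_force: 0.0
```

Request:
{"method": "step_arm", "body": {"increments": [[[0,0,0],[0,0,0]],[[0,0,0],[0,0,0]],[[0,0,0],[0,0,0]],[[0,0,0],[0,0,0]],[[0,0,0],[0,0,0]],[[0,0,0],[0,0,0]],[[0,0,0],[0,0,0]],[[0,0,0],[0,0,0]],[[0,0,0],[0,0,0]],[[0,0,0],[0,0,0]]]}}

```text
clock: 10.3
tool_pos: [0.5285, -0.2631, 0.0575]
eef_rot: [0.997, -0.073, 0.0, 0.0]
contact_force: [0.0, 0.2, 0.3]
opening: 0.004
finger_force: 0.0
```

Request:
{"method": "step_arm", "body": {"increments": [[[0,0,0],[0,0,0]],[[0,0,0],[0,0,0]],[[0,0,0],[0,0,0]],[[0,0,0],[0,0,0]],[[0,0,0],[0,0,0]],[[0,0,0],[0,0,0]],[[0,0,0],[0,0,0]],[[0,0,0],[0,0,0]],[[0,0,0],[0,0,0]],[[0,0,0],[0,0,0]]]}}

```text
clock: 11.3
tool_pos: [0.5284, -0.2632, 0.0574]
eef_rot: [0.997, -0.073, -0.0, 0.0]
contact_force: [-0.9, -0.4, 0.6]
opening: 0.006
finger_force: 0.0
```

```bash
python3 -c "
from h import *
p,d=snap('scene','s2');b=cv2.imread('pics/s2.png')
cv2.imwrite('pics/s2c.png',cv2.resize(b[170:290,150:310],None,fx=5,fy=5,interpolation=2))"
```

```text
(no output)
```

View pics/s2c.png

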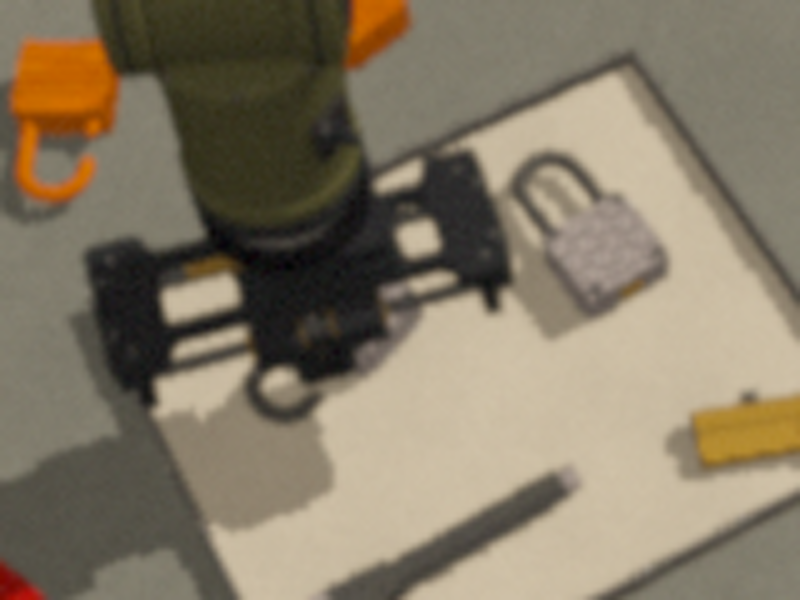

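The hand is over the gap and nothing has shifted; it held for three seconds. Next I go up and back to the rocker's far end at about (0.557, 0.2165).

Request:
{"method": "step_arm", "body": {"increments": [[[0,0,2],[0,0,0]],[[0,0,2],[0,0,0]],[[0,0,3],[0,0,0]],[[0,0,3],[0,0,0]],[[0,0,3],[0,0,0]],[[0,2,3],[0,0,0]],[[0,4,2.6],[0,0,0]],[[0,4,0],[0,0,0]],[[0,4,0],[0,0,0]],[[0,4,0],[0,0,0]]]}}

```text
clock: 12.35
tool_pos: [0.5283, -0.0817, 0.2439]
eef_rot: [0.997, -0.073, 0.0, -0.0]
contact_force: [1.1, 0.1, -0.4]
opening: 0.003
finger_force: 0.0
```

Request:
{"method": "step_arm", "body": {"increments": [[[0,4,0],[0,0,0]],[[0,4,0],[0,0,0]],[[0,4,0],[0,0,0]],[[0,4,0],[0,0,0]],[[0.5,4,0],[0,0,0]],[[0.5,4,0],[0,0,0]],[[0.8,4,0],[0,0,0]],[[1,2,0],[0,0,0]],[[0,0,0],[0,0,0]],[[0,0,0],[0,0,0]]]}}

```text
clock: 13.35
tool_pos: [0.5561, 0.2162, 0.2432]
eef_rot: [0.997, -0.073, -0.0, 0.001]
contact_force: [0.7, -0.2, -0.0]
opening: 0.006
finger_force: 0.0
```

Request:
{"method": "step_arm", "body": {"increments": [[[0,0,-2],[0,0,0]],[[0,0,-2],[0,0,0]],[[0,0,-2],[0,0,0]],[[0,0,-2],[0,0,0]],[[0,0,-2],[0,0,0]],[[0,0,-2],[0,0,0]],[[0,0,-1],[0,0,0]],[[0,0,-0.7],[0,0,0]],[[0,0,0],[0,0,0]],[[0,0,0],[0,0,0]]]}}

```text
clock: 14.35
tool_pos: [0.5569, 0.2166, 0.1071]
eef_rot: [0.997, -0.073, 0.0, -0.0]
contact_force: [0.3, 0.2, 0.7]
opening: 0.006
finger_force: 0.0
```

Request:
{"method": "step_arm", "body": {"increments": [[[0,0,-0.3],[0,0,0]],[[0,0,-0.3],[0,0,0]],[[0,0,-0.2],[0,0,0]],[[0,0,-0.2],[0,0,0]],[[0,0,-0.2],[0,0,0]],[[0,0,0],[0,0,0]],[[0,0,0],[0,0,0]],[[0,0,0],[0,0,0]],[[0,0,0],[0,0,0]],[[0,0,0],[0,0,0]]]}}

```text
clock: 15.35
tool_pos: [0.5564, 0.2169, 0.0944]
eef_rot: [0.997, -0.073, -0.0, -0.0]
contact_force: [2.1, -0.2, 2.7]
opening: 0.007
finger_force: 1.5
```

Request:
{"method": "step_arm", "body": {"increments": [[[0,0,-0.1],[0,0,0]],[[0,0,-0.1],[0,0,0]],[[0,0,0],[0,0,0]],[[0,0,0],[0,0,0]],[[0,0,0],[0,0,0]],[[0,0,0],[0,0,0]],[[0,0,0],[0,0,0]],[[0,0,0],[0,0,0]],[[0,0,0],[0,0,0]],[[0,0,0],[0,0,0]]]}}

```text
clock: 16.35
tool_pos: [0.5565, 0.2169, 0.094]
eef_rot: [0.997, -0.073, 0.0, -0.0]
contact_force: [-0.2, -1.0, 15.0]
opening: 0.008
finger_force: 7.8
```

Request:
{"method": "step_arm", "body": {"increments": [[[0,0,1],[0,0,0]],[[0,0,2],[0,0,0]],[[0,0,2],[0,0,0]],[[-1,0,2],[0,0,0]],[[-2,0,2],[0,0,0]],[[-2,0,2],[0,0,0]],[[-2,0,2],[0,0,0]],[[-1,0,2],[0,0,0]],[[0,0,0],[0,0,0]],[[0,0,0],[0,0,0]]]}}

```text
clock: 17.35
tool_pos: [0.4759, 0.2168, 0.2421]
eef_rot: [0.997, -0.073, -0.0, 0.0]
contact_force: [-0.8, 0.3, 0.4]
opening: 0.003
finger_force: 0.0
```

```bash
python3 -c "
from h import *
p,d=snap('wrist','w5')
P=world('w5',[(u,v) for v in range(60,170,2) for u in range(200,300,2)])
e=np.array([.990,-.139]);n=np.array([.139,.990]);q=P[:,:2]-[.543,.2185];x=q@e;y=q@n
for k in range(-26,27,4):
  m=(abs(x-k/1000)<.002)&(abs(y)<.008); print(k,m.sum(),P[m,2].mean().round(4))
b=cv2.imread('pics/w5.png');cv2.imwrite('pics/c5.png',cv2.resize(b[60:170,200:370],None,fx=2.3,fy=2.3,interpolation=2))
snap('top','top2')
a=cv2.imread('pics/top1.png');b=cv2.imread('pics/top2.png');print(cv2.absdiff(a,b)[150:240,270:378].mean())"
```

```text
-26 18 0.0675
-22 18 0.0673
-18 20 0.08
-14 21 0.08
-10 29 0.0788
-6 30 0.077
-2 20 0.0756
2 30 0.0747
6 20 0.0748
10 30 0.0747
14 20 0.0749
18 30 0.0746
22 24 0.0677
26 26 0.0678
19.702057613168723
```

View pics/c5.png

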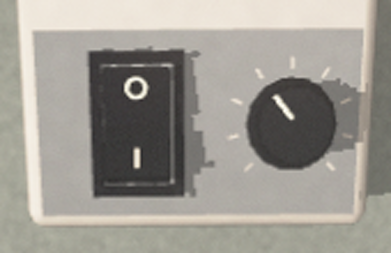

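The far half is level at 75 mm and the near half is up, so the lamp is off. The dimmer is unchanged and the hand is clear at z = 0.24 m.

```bash
python3 -c "
from plant import r
print(r.finish_job())"
```

```text
the job is handed in; nothing more can be done
None
```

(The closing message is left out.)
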